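# Steady the rocking scoreboard on its two levelling screws

## Robot

A 6-joint arm with a two-finger parallel gripper is mounted at the origin on the work surface. World frame = base frame: x ahead of the robot, y to its left, z up, the work surface at z = 0. Lengths are in m, angles in rad, forces in N, time in s.
With the tool pointing down it reaches from about 0.4 to 0.825 m from the base axis. Payload 7 kg.
Tool frame: the origin (TCP) lies on the centre line of the jaws, within the pads' length; the fingertips stand 19 mm ahead of it and the grasp point (between the pads) is the TCP; z points along the fingers, y is the line along which they close (so a half turn about z gives the same grasp; the last joint's range is limited). The gripper opens to 88 mm and grips with 3 to 60 N. Pads are 19 mm wide; open, the fingers measure 130 mm over their backs; the gripper's body (78 mm by 193 mm) begins 47 mm behind the grasp point.
Start: joints at [-0.991, 0.359, 0.012, 0, -1.224, -0.288], TCP at [0.194, -0.646, 0.246] pointing down, gripper open.
Joint ranges: [-3.07, 3.07], [-1.43, 2.12], [-1.02, 1.25], [-3.03, 1.67], [-3.05, -0], [-3.03, 3.03]. Speed limits (rad/s): [2.39, 2.39, 3.01, 3.14, 3.14, 3.14].

## Interface

Orientations are given as [roll, pitch, yaw] about the fixed x, y, z axes, in that order (R = Rz(yaw) Ry(pitch) Rx(roll)).
In Python, from station import arm, imaging, models gives the robot as it stands.
- The arm moves only by the tool play_rows, never from a script. Its arguments are lists of equal length, an entry for each row: "travel": the shift along the tool's x, y, z in units of 25 mm (1.0 is 25 mm), a list of three; "twist": the turn about the tool's z in units of 0.15 rad (1.0 is 0.15 rad). A call has 1 to 8 rows; each row shifts and turns the commanded pose from where the row before left it, along the tool's axes as they then stand; what a row does not reach is not made up. A row lasts 1/8 s, in which the tool goes at most 62.5 mm and 10.7 degrees, less where a joint would pass 70% of its speed; a pose out of reach is approached as far as the arm can. A call with a number of a shift or a turn outside -1 to 1 is refused whole. A call with a gripper value outside its range is refused whole. "fingers" is the opening, from 0 (shut) to 1 (fully open), set as the call begins (left out, the last holds). The fingers move at their own pace and stop on an object; "newtons" is the grip in N (left out, the last holds). Time passes only in rows, so rows that do not move let the fingers close. It gives the time, the measured TCP pose, the force, the opening and the grip force at its end, in the units of the state.
- arm.get_state(): the state, without advancing time (a new reading comes with each control period).
- imaging.grab_frame(name): name is "scene" or "top" or "wrist"; returns a dict with "pixels" (420x560x3 uint8, red, green, blue), "fx", "fy", "cx", "cy" (pixels), "R" (3x3) and "t" (3): a world point X has camera coordinates R X + t; the wrist camera has in their place "T_tool_cam" (4x4, takes a point from camera to tool coordinates, whose origin is the TCP and whose axes are the flange's). Camera axes: x right, y down, z forward; pixel columns grow to the right and rows downward; lengths in m; the calibration is good to about 2 mm. A picture is of the moment at which its call begins: read the wrist's pose just before it. There is no depth.
- arm.job_done(): hands the job in; it is judged then, once.
Trained networks look in the newest picture that a camera, given by its name, has taken for a name from the list of things; names that differ only in an ending like _2 or _b are one class to them, and where a whole thing is asked for, a point or a joint stands for the part that bears it (a point fixed in the world has none). Each returns a list of dicts, best first, with "confidence" (0 to 1); they miss things now and then, are a little off and sometimes report something else, mostly with a low value. They report only what shows in the picture. A call takes as long as a camera call.
- models.boxes_of(name, camera): "extent" ([centre column, centre row, width, height] in pixels, round what is visible of it).
- models.silhouettes(name, camera): "pixels" (420x560 bool, what is visible of it) and "extent" ([centre column, centre row, width, height] in pixels, round what is visible of it).
The state is a dict: "t": time; "q": joint angles; "qd": joint speeds; "joint_efforts": joint torques, N m; "eef_pos": TCP position; "ee_rot": TCP orientation; "force": force on the tool from outside, world axes, zero at the start; "moment": the same for the moment, N m; "width": finger opening in m; "gripper_force": force on a finger pad.
Only numpy, scipy, OpenCV 4.12 (cv2) and the standard library are available. Lean on these libraries where they do the work, as an engineer would, in place of code of your own. Each camera call takes 0.05 s, during which the arm holds its last target. There are 200 camera calls.

## Task

The scoreboard rocks on its two middle runners because both levelling feet hang clear of the oak. Turn both black thumbscrews clockwise until each foot just bears firmly on its oak plate, so that the board stands level, no longer rocks, and its runners still carry most of the weight. Do not overtighten or jack the board up, do not shove it about, leave the other things alone, and let go at the end.

Things in the scene. Friction and masses are not known exactly. Their poses are not given: they have to be found in the camera images.
- scoreboard: Green case 100 x 120 mm, 170 high, striped drum, steel crank 45 mm out on +x, on a pale baseboard 130 (x) x 410 (y), top 40 mm above the table. Loose, 4 kg +-15 %. Origin on the table under its middle; y along the board, z up. Stands on two middle runners 24 mm wide in y; screws at y = +165 (left) and -165 mm. About 2.7 N up from one foot alone, or 3 N down on one knob, starts to tip it.
- knob_left (a point): Grip point of the left (+y) thumbscrew, on its upright axis, 70 mm above the table. Black bar 40 long (its x; yellow mark at +x) x 12 wide (y), from 50 to 82 mm above the table, on a steel flange 44 mm across. It turns but stays at this height. Case 105 mm from the axis. Held in the fingers, it shows the foot's push as an upward force on the hand, growing some 10 N per rad.
- knob_right (a point): The same for the right (-y) thumbscrew.
- screw_left (a joint): Turn of the left thumbscrew, rad, growing clockwise from above, 0 to 4.5; starts at 0.05 to 0.45. 1 rad lowers its foot 4 mm; the foot (32 mm rubber disc, turns with the screw, inner spring 4 N/mm, so 16 N per rad once it bears) is 12 mm above the table at 0 and meets its plate at 0.75 to 2.75, different each side, to be found by feel. About 3.5 N, 0.22 rad past first touch, is right.
- screw_right (a joint): The same for the right thumbscrew. Both: about 0.05 N m turns the screw with its foot clear; friction holds it where it is left. A board tilted by the other screw shifts the touch by up to about 0.1 rad per 0.4 mm of rise or fall at this end.
- plate_left: Worn oak plate, 94 mm square, let into the table under the left foot. Origin at its middle at table level. Its worn top lies 1 to 9 mm above that, different on each side; this height is not measured.
- plate_right: The same under the right foot.
- trophy: Silver trophy cup on a black foot, 72 mm wide over the rim, 104 over the handles, 125 mm high, loose; origin under its middle. Leave alone.
- car: Red plastic slot car, 110 x 42 x 35 mm, loose; origin under its middle. Leave alone.
- marker: Black plastic lane marker, 50 x 50 mm foot, 56 mm high, loose; origin under its middle. Leave alone.
- tin: Shut tin box of guide shoes with a blue lid, 78 x 103 x 38 mm, loose; origin under its middle. Leave alone.

How it is judged:
By the outcome, as a careful person would: the job done as asked, in the order asked, and still so for the second after the job is handed in, with the robot touching nothing.
It also fails if it takes over 72 s, if anything falls off the work surface, if the arm or the gripper's body presses on something with over 40 N, if the wrist force passes 120 N, or if a joint passes its speed limit or range.

## Working session

There is one attempt and no reset: what is moved stays moved. The work goes in short steps, Python scripts to look and compute and a tool call to move; the robot and the scene stay as the last step left them, time stands still between calls to the robot, and variables do not carry over. Pictures are saved under pics/ and viewed, at most 10 in all, crops included, and the job is handed in when it is done.

Besides the shell and the picture viewer there is one more tool, called after "Call:" by a JSON object that holds its "name" and its "arguments", one argument or row to a line. play_rows: Moves the arm, as the interface text tells. Shifts and turns lie within -1 to 1; 1 stands for 25 mm of shift or 0.15 rad of turn. Its arguments: {"type":"object","properties":{"travel":{"type":"array","items":{"type":"array","items":{"type":"number"}}},"twist":{"type":"array","items":{"type":"number"}},"fingers":{"type":"number"},"newtons":{"type":"number"}},"required":["travel","twist"]}

```bash
mkdir -p pics
cat > h.py <<'E'
from station import arm, imaging, models
import numpy as np, cv2
def ray(f,u,v,z):
    d=f["R"].T@np.array([(u-f["cx"])/f["fx"],(v-f["cy"])/f["fy"],1]); c=-f["R"].T@f["t"]
    return c+d*(z-c[2])/d[2]
E
python3 - <<'E'
from h import *
s=arm.get_state(); print({k:np.round(v,3) for k,v in s.items()})
fs=[imaging.grab_frame(n) for n in("top","scene")]
cv2.imwrite("pics/a.png",cv2.resize(fs[0]["pixels"][...,::-1],(800,600)))
cv2.imwrite("pics/b.png",fs[1]["pixels"][...,::-1])
for n in("scoreboard","knob_left","knob_right","trophy","car","marker","tin"):
  for c,f in zip(("top","scene"),fs):
    for b in models.boxes_of(n,c)[:3]:
      e=b["extent"]; print(n,c,round(b["confidence"],2),np.round(e,1),np.round(ray(f,e[0],e[1],.082 if 'knob' in n else .04),3))
print(fs[0]["R"],fs[0]["t"])
E
```

```text
{'t': np.float64(0.0), 'q': array([-0.991,  0.359,  0.011, -0.   , -1.224, -0.288]), 'qd': array([-0.001, -0.002,  0.   , -0.   ,  0.001,  0.   ]), 'joint_efforts': array([-0.0000e+00, -5.8272e+01,  2.9306e+01,  6.9970e+00,  7.0000e-03,
       -0.0000e+00]), 'eef_pos': array([ 0.194, -0.646,  0.245]), 'ee_rot': array([ 3.14, -0.  , -2.85]), 'force': array([-0.175,  0.363,  1.949]), 'moment': array([ 0.025, -0.01 ,  0.037]), 'gripper_force': np.float64(0.0), 'width': np.float64(0.088)}
scoreboard top 0.83 [292.9 244.8 194.5 103.1] [0.517 0.051 0.04 ]
scoreboard scene 0.78 [310.8 188.8 161.1 140.9] [0.506 0.057 0.04 ]
knob_left top 0.66 [225.2 224.8  17.4  20. ] [0.555 0.196 0.082]
knob_left top 0.16 [314.  152.2  24.2  23.5] [0.716 0.006 0.082]
knob_left scene 0.67 [353.1 224.8  21.5  24.6] [0.593 0.228 0.082]
knob_right top 0.89 [368.4 264.   18.6  21.7] [ 0.473 -0.104  0.082]
knob_right scene 0.75 [264.  150.1  17.6  21.6] [ 0.505 -0.081  0.082]
trophy top 0.84 [404.9 146.1  47.9  46.1] [ 0.745 -0.207  0.04 ]
trophy top 0.65 [292.4 245.4 191.2 104.7] [0.516 0.053 0.04 ]
trophy top 0.19 [223.5 223.3  17.6  18.7] [0.565 0.205 0.04 ]
trophy scene 0.7 [149.7 181.1  47.8  62.4] [ 0.719 -0.225  0.04 ]
car top 0.88 [233.1 149.6  32.6  40.9] [0.736 0.187 0.04 ]
car scene 0.58 [278.5 285.5  65.8  42.7] [0.765 0.204 0.04 ]
marker top 0.62 [314.5 153.3  24.7  23.2] [0.727 0.001 0.04 ]
marker scene 0.78 [212.3 236.7  35.2  35.3] [0.754 0.024 0.04 ]
tin top 0.67 [135.6 270.   53.5  37.6] [0.462 0.392 0.04 ]
tin scene 0.58 [469.8 258.3  72.1  55.8] [0.487 0.41  0.04 ]
[[ 1.44634338e-03 -9.99998942e-01  1.58149116e-04]
 [-9.78753408e-01 -1.44804127e-03 -2.05035777e-01]
 [ 2.05035789e-01  1.41763152e-04 -9.78754466e-01]] [0.08199325 0.60371268 0.92427962]
```

View pics/a.png

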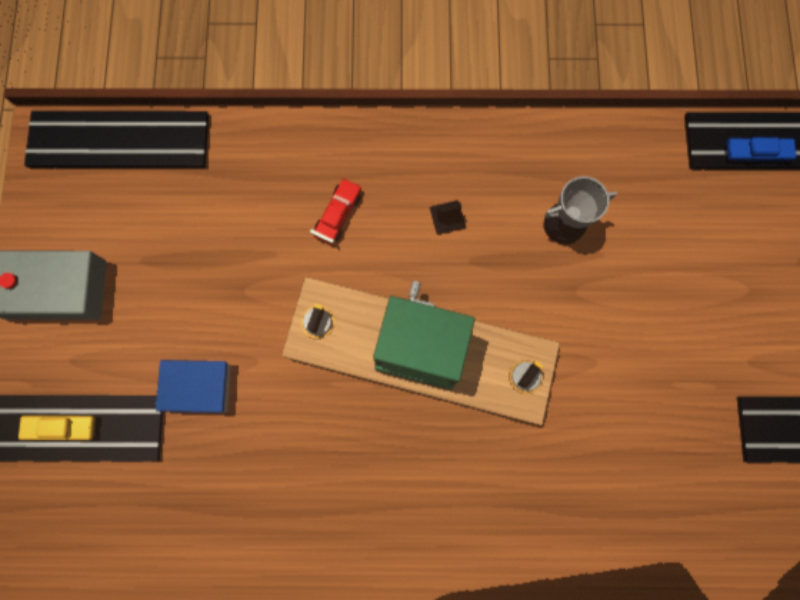

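View pics/b.png

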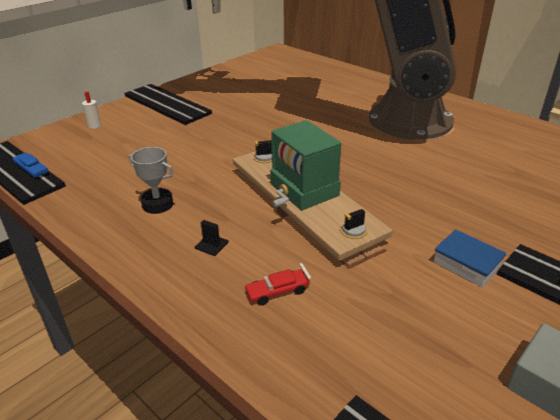

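The top view (800 px) shows the board at yaw of about -0.25, with the left knob near (317,320) and the right near (527,376). The trophy, marker, car and tin are clear of both. Next I'll measure the board pose and the bar angles.

```bash
cat >> h.py <<'E'
def bar(px,box,n=40,thr=55):
    """dark bar: centroid & axis inside box (u,v,w,h)"""
    u,v,w,h=box; m=np.zeros(px.shape[:2],bool)
    y0,y1,x0,x1=int(v-h/2),int(v+h/2)+1,int(u-w/2),int(u+w/2)+1
    m[max(y0,0):y1,max(x0,0):x1]=True
    return m&(px.max(2)<thr)
E
python3 - <<'E'
from h import *
f=imaging.grab_frame("top"); p=f["pixels"]
C=[ray(f,u*.7,v*.7,.04) for u,v in((304,278),(559,344),(543,425),(284,356))]
print(np.round(C,4), np.mean(C,0))
e=C[0]-C[1]; e2=C[3]-C[2]; print(np.linalg.norm(e),np.linalg.norm(e2),[np.arctan2(-a[0],a[1]) for a in(e,e2)])
yaw=np.mean([np.arctan2(-a[0],a[1]) for a in(e,e2)]); c=np.mean(C,0)[:2]; ey=np.array([-np.sin(yaw),np.cos(yaw)])
print(yaw,c,"L",c+.165*ey,"R",c-.165*ey)
for b in((225.2,224.8,22,24),(368.4,264,22,24)):
    m=bar(p,b); v,u=np.nonzero(m); 
    P=np.array([ray(f,a,q,.08)[:2] for a,q in zip(u,v)]); w,V=np.linalg.eigh(np.cov(P.T)); print(len(u),P.mean(0),np.sqrt(w),np.arctan2(V[1,1],V[0,1]))
f=imaging.grab_frame("wrist"); print(f["T_tool_cam"],f["fx"],f["cx"],f["cy"])
E
```

```text
[[ 0.63    0.2304  0.04  ]
 [ 0.5265 -0.1645  0.04  ]
 [ 0.4046 -0.1345  0.04  ]
 [ 0.5074  0.2572  0.04  ]] [0.51713237 0.04711461 0.04      ]
0.40826171121057575 0.40497749945341105 [np.float64(-0.25619605763884545), np.float64(-0.25673610346149983)]
-0.2564660805501726 [0.51713237 0.04711461] L [0.5589869  0.20671786] R [ 0.47527784 -0.11248864]
41 [0.55444064 0.20266945] [0.00169191 0.00972771] 2.7869341826246705
94 [ 0.47438789 -0.10760011] [0.00336617 0.00997309] 2.4817549766947833
[[ 5.29489591e-04 -9.57754790e-01 -2.87585609e-01  7.76742220e-02]
 [ 9.99998145e-01  1.03971867e-03 -1.62145432e-03  1.52996345e-03]
 [ 1.85196376e-03 -2.87584217e-01  9.57753563e-01 -1.39972846e-01]
 [ 0.00000000e+00  0.00000000e+00  0.00000000e+00  1.00000000e+00]] 299.23024681231465 278.4176177076425 208.72593584022596
```

Call:
{"name": "play_rows", "arguments": {
  "travel": [
    [-0.94,0.96,0],
    [-0.94,0.96,0],
    [-0.94,0.96,0],
    [-0.94,0.96,0],
    [-0.94,0.96,0],
    [-0.94,0.96,0],
    [-0.94,0.96,0],
    [-0.94,0.96,0]
  ],
  "twist": [0,0,0,0,0,0,0,0]
}}

```text
t: 1.9
eef_pos: [0.3194, -0.4075, 0.2458]
ee_rot: [-3.141, 0.0, -2.85]
force: [-0.1, -0.1, -0.3]
width: 0.0877
gripper_force: 0.0
```

Call:
{"name": "play_rows", "arguments": {
  "travel": [
    [-0.94,0.96,0],
    [-0.94,0.96,0],
    [-0.94,0.96,0],
    [-0.94,0.96,0],
    [-0.94,0.96,0],
    [-0.94,0.96,0],
    [-0.94,0.96,0],
    [-0.94,0.96,0]
  ],
  "twist": [0,0,0,0,0,0,0,0]
}}

```text
t: 2.9
eef_pos: [0.4443, -0.1695, 0.2459]
ee_rot: [-3.141, 0.001, -2.85]
force: [0.8, -0.2, 0.1]
width: 0.0875
gripper_force: 0.0
```

Call:
{"name": "play_rows", "arguments": {
  "travel": [
    [-0.94,0.96,0],
    [-0.94,0.96,0],
    [0,0,0],
    [0,0,0],
    [0,0,0],
    [0,0,0],
    [0,0,0],
    [0,0,0]
  ],
  "twist": [0,0,-0.97,-0.97,-0.97,-0.97,-0.97,-0.97]
}}

```text
t: 3.9
eef_pos: [0.475, -0.111, 0.2457]
ee_rot: [-3.141, 0.0, -1.972]
force: [0.5, -0.1, 0.3]
width: 0.0875
gripper_force: 0.0
```

Call:
{"name": "play_rows", "arguments": {
  "travel": [
    [0,0,0.4],
    [0,0,0.4],
    [0,0,0.4],
    [0,0,0.4],
    [0,0,0.4],
    [0,0,0.4],
    [0,0,0.4],
    [0,0,0.4]
  ],
  "twist": [-0.97,-0.97,-0.97,-0.97,-0.97,-0.97,-0.97,-0.97],
  "fingers": 0.5
}}

```text
t: 4.9
eef_pos: [0.4751, -0.111, 0.1654]
ee_rot: [-3.141, -0.0, -0.808]
force: [0.3, -0.4, 0.8]
width: 0.0438
gripper_force: 0.0
```

Call:
{"name": "play_rows", "arguments": {
  "travel": [
    [0,0,0.3],
    [0,0,0]
  ],
  "twist": [-0.97,0]
}}

```text
t: 5.15
eef_pos: [0.4747, -0.1111, 0.1578]
ee_rot: [3.141, 0.001, -0.668]
force: [-0.6, -0.7, -0.3]
width: 0.0442
gripper_force: 0.0
```

```bash
cat >> h.py <<'E'
from scipy.spatial.transform import Rotation as Ro
def wristray(f,s,u,v,z):
    R=Ro.from_euler("xyz",s["ee_rot"]).as_matrix(); T=f["T_tool_cam"]
    c=R@T[:3,3]+s["eef_pos"]; d=R@T[:3,:3]@np.array([(u-f["cx"])/f["fx"],(v-f["cy"])/f["fy"],1])
    return c+d*(z-c[2])/d[2]
E
python3 - <<'E'
from h import *
s=arm.get_state(); f=imaging.grab_frame("wrist")
print({k:np.round(s[k],4) for k in("t","q","eef_pos","ee_rot","force","width")})
cv2.imwrite("pics/c.png",f["pixels"][...,::-1]); np.save("c.npy",f["pixels"])
for b in models.boxes_of("knob_right","wrist"): print(b["confidence"],np.round(b["extent"],1))
E
```

```text
{'t': np.float64(5.15), 'q': array([ 1.745e-01,  1.299e-01, -5.146e-01, -1.000e-04, -9.272e-01,
        7.281e-01]), 'eef_pos': array([ 0.4747, -0.1111,  0.1578]), 'ee_rot': array([ 3.141e+00,  6.000e-04, -6.683e-01]), 'force': array([-0.5558, -0.7177, -0.3201]), 'width': np.float64(0.0442)}
0.9 [277.5 215.3  53.   62.5]
```

View pics/c.png

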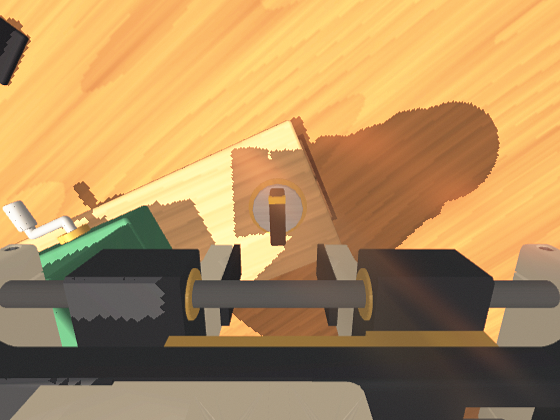

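The bar is in the wrist view with columns 270–286 and rows 188–245, almost aligned with the tool x axis and centred between the pads.

Run:
```python
from h import *
s=arm.get_state(); f=imaging.grab_frame("wrist"); p=f["pixels"]
m=models.silhouettes("knob_right","wrist")[0]; print(m["extent"])
g=cv2.resize(p[170:260,235:320],None,fx=7,fy=6.6,interpolation=cv2.INTER_NEAREST); cv2.imwrite("pics/d.png",g[...,::-1])
R=Ro.from_euler("xyz",s["ee_rot"]).as_matrix()
for u,v,z in((277.5,244,.082),(277.5,200,.082),(277.5,188,.05),(252,208,.05),(303,208,.05),(277,183,.05),(239,245,.1)):
    X=wristray(f,s,u,v,z); print(u,v,z,np.round(X,4),"tool",np.round(R.T@(X-s["eef_pos"]),4))
print(p[200:245:5,262:294:2].max(2))
```

```text
[276.0, 215.1, 50.2, 62.9]
277.5 244 0.082 [ 0.4631 -0.0995  0.082 ] tool [-0.0166 -0.0015  0.0764]
277.5 200 0.082 [ 0.491  -0.1217  0.082 ] tool [ 0.019  -0.0015  0.0764]
277.5 188 0.05 [ 0.4926 -0.1229  0.05  ] tool [ 0.0209 -0.0015  0.1084]
252 208 0.05 [ 0.4924 -0.0946  0.05  ] tool [ 0.0032 -0.0236  0.1084]
303 208 0.05 [ 0.465  -0.1292  0.05  ] tool [0.0032 0.0205 0.1084]
277 183 0.05 [ 0.4962 -0.1252  0.05  ] tool [ 0.0253 -0.002   0.1084]
239 245 0.1 [ 0.4858 -0.0823  0.1   ] tool [-0.0096 -0.0291  0.0584]
[[186 187 189 189 227 227 227 227 226 224 224 223 181 182 183 179]
 [181 181 181 181 127 131 134 138 138 142 145 140 188 183 181 179]
 [179 178 180 182 113 120 123 126 128 130 134 134 190 184 183 181]
 [176 175 175 175 113 112 113 113 117 119 121 121 183 180 182 183]
 [169 170 169 171 111 106 107 108 109 110 111 110 177 173 174 173]
 [173 172 173 174 124 103 105 102 105 104 104 104 178 170 170 172]
 [192 188 178 167 145 102 102 103 101 102 102 100 149 167 182 192]
 [255 255 255 255 255 100 102 101 102 101 100  99 159 255 184 186]
 [255 255 255 255 255  95 100 100 100 101 100  97 246 236 185 189]]
```

View pics/d.png

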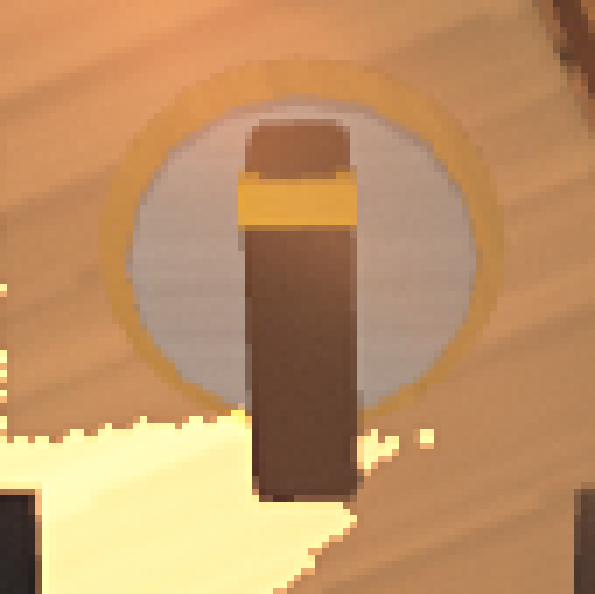

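Call:
{"name": "play_rows", "arguments": {
  "travel": [
    [0.22,0,0],
    [0,0,0.43],
    [0,0,0.43],
    [0,0,0.43],
    [0,0,0.43],
    [0,0,0.43],
    [0,0,0.43],
    [0,0,0.43]
  ],
  "twist": [-0.15,0,0,0,0,0,0,0]
}}

```text
t: 6.35
eef_pos: [0.4793, -0.1144, 0.0821]
ee_rot: [3.142, 0.0, -0.645]
force: [-0.2, -0.4, 0.6]
width: 0.044
gripper_force: 0.0
```

Call:
{"name": "play_rows", "arguments": {
  "travel": [
    [0,0,0.41],
    [0,0,0]
  ],
  "twist": [0,0]
}}

```text
t: 6.6
eef_pos: [0.4787, -0.1145, 0.0717]
ee_rot: [3.14, 0.001, -0.645]
force: [0.6, 0.1, -0.5]
width: 0.0439
gripper_force: 0.0
```

Run:
```python
from h import *
s=arm.get_state(); f=imaging.grab_frame("wrist"); 
print({k:np.round(s[k],4) for k in("t","eef_pos","ee_rot","force","width")})
cv2.imwrite("pics/e.png",f["pixels"][100:400,80:480,::-1])
```

```text
{'t': np.float64(6.6), 'eef_pos': array([ 0.4787, -0.1145,  0.0717]), 'ee_rot': array([ 3.1404e+00,  1.2000e-03, -6.4490e-01]), 'force': array([ 0.5561,  0.0812, -0.4717]), 'width': np.float64(0.0439)}
```

View pics/e.png

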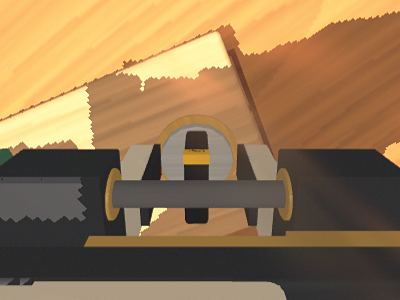

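The bar at crop column 196 is centred between pad faces at about 162 and 232, so I'll close.

Call:
{"name": "play_rows", "arguments": {
  "travel": [
    [0,0,0],
    [0,0,0],
    [0,0,0],
    [0,0,0],
    [0,0,0]
  ],
  "twist": [0,0,0,0,0],
  "fingers": 0,
  "newtons": 15
}}

```text
t: 7.28
eef_pos: [0.4798, -0.114, 0.0727]
ee_rot: [-3.141, -0.001, -0.645]
force: [0.9, 4.7, -1.4]
width: 0.0118
gripper_force: 15.0
```

```bash
cat >> h.py <<'E'
def st():
    s=arm.get_state(); R=Ro.from_euler("xyz",s["ee_rot"]).as_matrix()
    print("t",round(float(s["t"]),2),"p",np.round(s["eef_pos"],4),"yaw",round(s["ee_rot"][2],3),"F",np.round(s["force"],2),"Ftool",np.round(R.T@s["force"],2),"M",np.round(s["moment"],3),"w",round(float(s["width"]),4),"g",round(float(s["gripper_force"]),1))
E
python3 -c "
from h import *
st()"
```

```text
t 7.28 p [ 0.4798 -0.114   0.0727] yaw -0.645 F [ 0.94  4.71 -1.36] Ftool [-2.08 -4.33  1.36] M [ 1.411 -0.272 -0.038] w 0.0118 g 15.0
```

Call:
{"name": "play_rows", "arguments": {
  "travel": [
    [0,-0.03,0],
    [0,0,0],
    [0,0,0]
  ],
  "twist": [0,0,0]
}}

```text
t: 7.65
eef_pos: [0.4798, -0.1139, 0.0726]
ee_rot: [3.142, -0.0, -0.645]
force: [1.4, 1.1, 0.3]
width: 0.0118
gripper_force: 15.0
```

```bash
cat >> h.py <<'E'
def avg(n=4):
    L=[]
    for i in range(n):
        s=arm.get_state(); R=Ro.from_euler("xyz",s["ee_rot"]).as_matrix(); L.append(np.r_[s["force"],R.T@s["force"],s["moment"][2]])
        if i<n-1: imaging.grab_frame("wrist")
    print("avgF",np.round(np.mean(L,0),2),"sd",np.round(np.std(L,0)[2],2)); st()
E
python3 -c "
from h import *
avg()"
```

```text
avgF [ 1.26  0.01  0.02  1.   -0.76 -0.02 -0.02] sd 0.61
t 7.8 p [ 0.4798 -0.1139  0.0726] yaw -0.645 F [ 1.36 -0.17  0.72] Ftool [ 1.19 -0.68 -0.72] M [-0.062 -0.228 -0.021] w 0.0119 g 15.0
```

Call:
{"name": "play_rows", "arguments": {
  "travel": [
    [0,0.02,0],
    [0,0.02,0],
    [0,0,0]
  ],
  "twist": [0.9,0.9,0]
}}

```text
t: 8.18
eef_pos: [0.4792, -0.1145, 0.0726]
ee_rot: [-3.141, -0.0, -0.914]
force: [0.6, 1.7, 0.1]
width: 0.0116
gripper_force: 15.0
```

```bash
python3 -c "
from h import *
avg(6)"
```

```text
avgF [ 0.91  1.41  0.15 -0.56 -1.58 -0.15 -0.03] sd 0.28
t 8.43 p [ 0.4793 -0.1145  0.0726] yaw -0.913 F [ 1.45  1.34 -0.  ] Ftool [-0.18 -1.97  0.  ] M [ 0.453 -0.335  0.015] w 0.0119 g 15.0
```

Call:
{"name": "play_rows", "arguments": {
  "travel": [
    [0,0.01,0],
    [0,0.01,0],
    [0,0,0],
    [0,0,0]
  ],
  "twist": [0.8,0.8,0,0]
}}

```text
t: 8.93
eef_pos: [0.4787, -0.1149, 0.0726]
ee_rot: [3.141, 0.0, -1.152]
force: [0.5, 0.6, 0.5]
width: 0.0117
gripper_force: 15.0
```

```bash
python3 -c "
from h import *
avg(5)"
```

```text
avgF [ 0.81  0.27  0.88  0.08 -0.85 -0.88 -0.04] sd 0.68
t 9.12 p [ 0.4786 -0.1149  0.0726] yaw -1.154 F [ 0.29 -0.14  2.15] Ftool [ 0.25 -0.21 -2.15] M [ 0.239 -0.095  0.034] w 0.0121 g 15.0
```

Call:
{"name": "play_rows", "arguments": {
  "travel": [
    [0,0.014,0],
    [0,0.014,0],
    [0,0,0],
    [0,0,0]
  ],
  "twist": [0.8,0.8,0,0]
}}

```text
t: 9.62
eef_pos: [0.478, -0.1151, 0.0726]
ee_rot: [3.141, 0.0, -1.392]
force: [0.3, 1.2, 1.5]
width: 0.0118
gripper_force: 15.0
```

```bash
python3 -c "
from h import *
avg(5)"
```

```text
avgF [-0.11  0.82  0.92 -0.83 -0.03 -0.92 -0.03] sd 0.6
t 9.82 p [ 0.4779 -0.1151  0.0725] yaw -1.394 F [-0.89  0.67  1.79] Ftool [-0.82  0.76 -1.79] M [ 0.286 -0.018  0.02 ] w 0.0121 g 15.0
```

Call:
{"name": "play_rows", "arguments": {
  "travel": [
    [0,0.018,0],
    [0,0.018,0],
    [0,0,0],
    [0,0,0]
  ],
  "twist": [0.8,0.8,0,0]
}}

```text
t: 10.32
eef_pos: [0.4772, -0.1152, 0.0726]
ee_rot: [-3.142, 0.0, -1.632]
force: [0.2, 2.1, -0.1]
width: 0.0122
gripper_force: 15.0
```

```bash
python3 -c "
from h import *
avg(6)"
```

```text
avgF [ 0.64  1.47  0.14 -1.5  -0.55 -0.14 -0.01] sd 0.19
t 10.57 p [ 0.4772 -0.1152  0.0726] yaw -1.634 F [ 0.83  1.3  -0.12] Ftool [-1.35 -0.75  0.12] M [ 0.628 -0.153  0.033] w 0.0118 g 15.0
```

Call:
{"name": "play_rows", "arguments": {
  "travel": [
    [-0.01,0.016,0],
    [0,0.016,0],
    [0,0,0],
    [0,0,0]
  ],
  "twist": [0.8,0.8,0,0]
}}

```text
t: 11.08
eef_pos: [0.4765, -0.115, 0.0726]
ee_rot: [-3.141, -0.0, -1.872]
force: [1.4, -0.5, 0.2]
width: 0.0121
gripper_force: 15.0
```

```bash
python3 -c "
from h import *
avg(6)"
```

```text
avgF [ 1.17 -0.83  0.49  0.44 -1.37 -0.49 -0.02] sd 0.59
t 11.32 p [ 0.4765 -0.1149  0.0726] yaw -1.874 F [ 0.9  -0.64  0.92] Ftool [ 0.34 -1.05 -0.92] M [-0.249 -0.325  0.009] w 0.012 g 15.0
```

Call:
{"name": "play_rows", "arguments": {
  "travel": [
    [0,0.01,0],
    [0,0.012,0],
    [0,0,0],
    [0,0,0]
  ],
  "twist": [0.8,0.8,0,0]
}}

```text
t: 11.82
eef_pos: [0.4758, -0.1147, 0.0726]
ee_rot: [3.142, -0.0, -2.112]
force: [1.0, -0.9, 0.5]
width: 0.012
gripper_force: 15.0
```

```bash
python3 -c "
from h import *
avg(6)"
```

```text
avgF [ 1.   -0.48  0.97 -0.11 -1.1  -0.97  0.  ] sd 0.25
t 12.07 p [ 0.4758 -0.1147  0.0725] yaw -2.114 F [ 1.14 -1.16  0.97] Ftool [ 0.4  -1.57 -0.97] M [-0.049 -0.159  0.061] w 0.012 g 15.0
```

Call:
{"name": "play_rows", "arguments": {
  "travel": [
    [0,0.014,0],
    [0,0,0],
    [0,0,0],
    [0,0,0]
  ],
  "twist": [1,0,0,0]
}}

```text
t: 12.58
eef_pos: [0.4755, -0.1145, 0.0725]
ee_rot: [3.141, -0.0, -2.263]
force: [-0.4, -0.0, 0.7]
width: 0.0116
gripper_force: 15.0
```

```bash
python3 -c "
from h import *
avg(6)"
```

```text
avgF [ 0.12  0.81  0.8  -0.7   0.42 -0.8   0.03] sd 0.53
t 12.82 p [ 0.4754 -0.1145  0.0725] yaw -2.264 F [-0.15  1.09  0.36] Ftool [-0.74  0.81 -0.36] M [0.525 0.088 0.032] w 0.0116 g 15.0
```

Still clear at about 2.0 rad.

Call:
{"name": "play_rows", "arguments": {
  "travel": [
    [0,0.018,0],
    [0,0.01,0],
    [0,0,0],
    [0,0,0]
  ],
  "twist": [1,0.3,0,0]
}}

```text
t: 13.32
eef_pos: [0.475, -0.114, 0.0726]
ee_rot: [3.142, -0.0, -2.459]
force: [0.6, 0.7, 0.4]
width: 0.0117
gripper_force: 15.0
```

```bash
python3 -c "
from h import *
avg(6)"
```

```text
avgF [ 0.4   1.09  0.44 -1.    0.6  -0.44 -0.03] sd 0.26
t 13.57 p [ 0.4751 -0.114   0.0726] yaw -2.46 F [0.16 1.34 0.56] Ftool [-0.97  0.94 -0.56] M [ 0.509  0.039 -0.034] w 0.0118 g 15.0
```

Call:
{"name": "play_rows", "arguments": {
  "travel": [
    [0,0.022,0],
    [0,0.01,0],
    [0,0,0],
    [0,0,0]
  ],
  "twist": [1,0.3,0,0]
}}

```text
t: 14.08
eef_pos: [0.4747, -0.1134, 0.0726]
ee_rot: [-3.141, 0.0, -2.654]
force: [0.7, -0.5, 0.4]
width: 0.0121
gripper_force: 15.0
```

```bash
python3 -c "
from h import *
avg(6)"
```

```text
avgF [ 0.59 -0.56  1.01 -0.26 -0.77 -1.01 -0.03] sd 0.58
t 14.32 p [ 0.4747 -0.1134  0.0726] yaw -2.654 F [ 0.65 -0.45  1.25] Ftool [-0.36 -0.7  -1.25] M [-0.25  -0.385 -0.019] w 0.012 g 15.0
```

Call:
{"name": "play_rows", "arguments": {
  "travel": [
    [0,0.012,0],
    [0,0,0],
    [0,0,0],
    [0,0,0]
  ],
  "twist": [1,0,0,0]
}}

```text
t: 14.82
eef_pos: [0.4745, -0.1131, 0.0726]
ee_rot: [-3.142, 0.0, -2.803]
force: [0.6, 1.4, 3.8]
width: 0.0119
gripper_force: 15.0
```

```bash
python3 -c "
from h import *
avg(6)"
```

```text
avgF [ 0.59  1.1   3.24 -0.92  0.84 -3.24  0.05] sd 0.42
t 15.07 p [ 0.4745 -0.1131  0.0726] yaw -2.804 F [-0.19  1.78  3.23] Ftool [-0.41  1.74 -3.23] M [ 0.396 -0.118  0.065] w 0.0115 g 15.0
```

Call:
{"name": "play_rows", "arguments": {
  "travel": [
    [0,0.004,0],
    [0,0,0],
    [0,0,0]
  ],
  "twist": [0.3,0,0]
}}

```text
t: 15.45
eef_pos: [0.4745, -0.1129, 0.0726]
ee_rot: [3.142, 0.0, -2.849]
force: [0.7, 2.7, 3.5]
width: 0.0118
gripper_force: 15.0
```

```bash
python3 -c "
from h import *
avg(10)"
```

```text
avgF [ 0.67  2.04  3.87 -1.23  1.76 -3.87 -0.02] sd 0.44
t 15.9 p [ 0.4745 -0.113   0.0726] yaw -2.85 F [0.98 2.21 3.55] Ftool [-1.58  1.84 -3.55] M [ 0.908 -0.201 -0.028] w 0.0123 g 15.0
```

Call:
{"name": "play_rows", "arguments": {
  "travel": [
    [0,0.012,0],
    [0,0,0]
  ],
  "twist": [0,0]
}}

```text
t: 16.15
eef_pos: [0.4745, -0.1129, 0.0726]
ee_rot: [-3.141, 0.0, -2.85]
force: [1.4, -1.0, 3.2]
width: 0.0122
gripper_force: 15.0
```

Call:
{"name": "play_rows", "arguments": {
  "travel": [
    [0,0,0],
    [0,0,0],
    [0,0,-0.2],
    [0,0,-0.6],
    [0,0,-1],
    [0,0,-1],
    [0,0,-1],
    [0,0,-1]
  ],
  "twist": [0,0,0,0,0,0,0,0],
  "fingers": 0.5
}}

```text
t: 17.15
eef_pos: [0.474, -0.1127, 0.1936]
ee_rot: [3.142, -0.0, -2.85]
force: [0.5, 0.2, 0.3]
width: 0.0439
gripper_force: 0.0
```

Call:
{"name": "play_rows", "arguments": {
  "travel": [
    [0,0,-1],
    [0,0,-0.6],
    [0,0,0]
  ],
  "twist": [0,0,0]
}}

```text
t: 17.52
eef_pos: [0.4747, -0.1127, 0.2333]
ee_rot: [-3.141, 0.002, -2.85]
force: [0.9, 0.5, -0.1]
width: 0.044
gripper_force: 0.0
```

Run:
```python
from h import *
st(); f=imaging.grab_frame("top"); p=f["pixels"]
s=arm.get_state(); print(s["q"])
for n in("scoreboard","knob_left","knob_right"):
    for b in models.boxes_of(n,"top")[:1]: print(n,b["confidence"],np.round(b["extent"],1))
# travel in tool frame to left knob
ps=s["eef_pos"]; R=Ro.from_euler("xyz",s["ee_rot"]).as_matrix()
print((R.T@(np.array([.557,.205,ps[2]])-ps))/.025, "twist to yaw -.355:",(s["ee_rot"][2]+.355)/.15)
```

```text
t 17.52 p [ 0.4747 -0.1127  0.2333] yaw -2.85 F [ 0.93  0.51 -0.1 ] Ftool [-1.04  0.22  0.11] M [0.081 0.028 0.029] w 0.044 g 0.0
[ 1.71015999e-01  5.60511869e-02 -4.09273049e-01 -4.13813251e-04
 -1.10527367e+00 -1.45000165e+00]
scoreboard 0.85 [285.9 247.  180.4 101.8]
[-6.82762385e+00  1.12153741e+01  5.49818568e-03] twist to yaw -.355: -16.63311826524823
```

Call:
{"name": "play_rows", "arguments": {
  "travel": [
    [-0.57,0.935,0],
    [-0.57,0.935,0],
    [-0.57,0.935,0],
    [-0.57,0.935,0],
    [-0.57,0.935,0],
    [-0.57,0.935,0],
    [-0.57,0.935,0],
    [-0.57,0.935,0]
  ],
  "twist": [0,0,0,0,0,0,0,0]
}}

```text
t: 18.73
eef_pos: [0.5295, 0.0999, 0.2315]
ee_rot: [-3.141, -0.002, -2.85]
force: [-0.1, -0.0, 0.0]
width: 0.0437
gripper_force: 0.0
```

Call:
{"name": "play_rows", "arguments": {
  "travel": [
    [-0.57,0.935,0],
    [-0.57,0.935,0],
    [-0.57,0.935,0],
    [-0.57,0.935,0],
    [0,0,0],
    [0,0,0],
    [0,0,0],
    [0,0,0]
  ],
  "twist": [0,0,0,0,-0.98,-0.98,-0.98,-0.98]
}}

```text
t: 19.73
eef_pos: [0.5577, 0.206, 0.2325]
ee_rot: [3.142, -0.0, -2.257]
force: [0.6, -1.1, 0.6]
width: 0.0438
gripper_force: 0.0
```

Call:
{"name": "play_rows", "arguments": {
  "travel": [
    [0,0,0],
    [0,0,0],
    [0,0,0],
    [0,0,0],
    [0,0,0],
    [0,0,0],
    [0,0,0],
    [0,0,0]
  ],
  "twist": [-0.98,-0.98,-0.98,-0.98,-0.98,-0.98,-0.98,-0.98]
}}

```text
t: 20.72
eef_pos: [0.5577, 0.206, 0.2325]
ee_rot: [3.141, -0.0, -1.081]
force: [0.2, -0.5, -0.1]
width: 0.0443
gripper_force: 0.0
```

Call:
{"name": "play_rows", "arguments": {
  "travel": [
    [0,0,0.6],
    [0,0,0.6],
    [0,0,0.6],
    [0,0,0.6],
    [0,0,0.6],
    [0,0,0]
  ],
  "twist": [-0.98,-0.98,-0.98,-0.98,-0.98,0]
}}

```text
t: 21.48
eef_pos: [0.557, 0.2054, 0.1564]
ee_rot: [3.14, 0.001, -0.352]
force: [-0.4, -0.0, -0.2]
width: 0.0437
gripper_force: 0.0
```

Run:
```python
from h import *
st(); s=arm.get_state(); f=imaging.grab_frame("wrist"); p=f["pixels"]
m=models.silhouettes("knob_left","wrist"); e=m[0]["extent"] if m else None; print(e and np.round(e,1))
u,v=(int(e[0]),int(e[1])) if e else (277,215)
print(u-42,v-45)
cv2.imwrite("pics/f.png",cv2.resize(p[v-45:v+45,u-42:u+43],None,fx=7,fy=6.6,interpolation=cv2.INTER_NEAREST)[...,::-1])
```

```text
t 21.48 p [0.557  0.2054 0.1564] yaw -0.352 F [-0.42 -0.04 -0.22] Ftool [-0.38  0.18  0.22] M [-0.117  0.132 -0.05 ] w 0.0437 g 0.0
[274.3 214.3  48.6  66.7]
232 169
```

View pics/f.png

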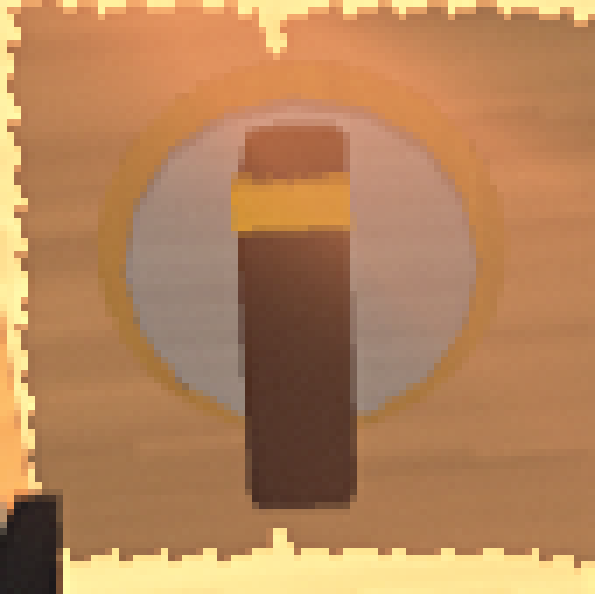

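The left bar centre is at about column 274.4, which needs a shift of roughly -3.4 mm in tool y.

Call:
{"name": "play_rows", "arguments": {
  "travel": [
    [-0.07,-0.135,0],
    [0,0,0.48],
    [0,0,0.48],
    [0,0,0.48],
    [0,0,0.48],
    [0,0,0.48],
    [0,0,0.48],
    [0,0,0.48]
  ],
  "twist": [-0.15,0,0,0,0,0,0,0]
}}

```text
t: 22.58
eef_pos: [0.5569, 0.2089, 0.0727]
ee_rot: [3.142, -0.0, -0.328]
force: [1.5, -0.3, -0.1]
width: 0.0437
gripper_force: 0.0
```

Call:
{"name": "play_rows", "arguments": {
  "travel": [
    [0,0,0],
    [0,0,0],
    [0,0,0],
    [0,0,0],
    [0,0,0],
    [0,0,0]
  ],
  "twist": [0,0,0,0,0,0],
  "fingers": 0,
  "newtons": 15
}}

```text
t: 23.32
eef_pos: [0.557, 0.2089, 0.0738]
ee_rot: [-3.141, -0.0, -0.328]
force: [0.2, -1.7, 1.6]
width: 0.0121
gripper_force: 15.0
```

```bash
python3 -c "
from h import *
avg(5)"
```

```text
avgF [ 0.14 -1.04  2.2   0.47  0.94 -2.2   0.03] sd 0.39
t 23.52 p [0.557  0.2089 0.0737] yaw -0.328 F [-0.42 -0.49  1.98] Ftool [-0.24  0.6  -1.98] M [-0.521  0.09  -0.006] w 0.0116 g 15.0
```

Call:
{"name": "play_rows", "arguments": {
  "travel": [
    [0,0.006,-0.014],
    [0,0,0],
    [0,0,0]
  ],
  "twist": [0,0,0]
}}

```text
t: 23.9
eef_pos: [0.557, 0.2089, 0.0739]
ee_rot: [-3.141, -0.0, -0.328]
force: [1.3, -0.3, 1.5]
width: 0.0117
gripper_force: 15.0
```

```bash
python3 -c "
from h import *
avg(6)"
```

```text
avgF [ 1.13 -0.38  0.88  1.2  -0.01 -0.88  0.  ] sd 0.39
t 24.15 p [0.557  0.2089 0.074 ] yaw -0.328 F [ 0.98 -0.28  0.59] Ftool [ 1.02 -0.05 -0.59] M [-0.266 -0.331  0.009] w 0.0118 g 15.0
```

Call:
{"name": "play_rows", "arguments": {
  "travel": [
    [0,-0.02,0],
    [0,-0.02,0],
    [0,0,0],
    [0,0,0]
  ],
  "twist": [1,1,0,0]
}}

```text
t: 24.65
eef_pos: [0.5576, 0.2099, 0.0741]
ee_rot: [-3.141, -0.0, -0.625]
force: [1.6, 0.5, 1.6]
width: 0.0117
gripper_force: 15.0
```

```bash
python3 -c "
from h import *
avg(3)"
```

```text
avgF [ 2.01  0.68  1.01  1.23 -1.73 -1.01 -0.  ] sd 0.47
t 24.75 p [0.5576 0.2099 0.0741] yaw -0.626 F [1.77 0.87 0.5 ] Ftool [ 0.92 -1.74 -0.5 ] M [ 0.127 -0.726  0.029] w 0.0122 g 15.0
```

Call:
{"name": "play_rows", "arguments": {
  "travel": [
    [0,-0.02,0],
    [0,-0.02,0],
    [0,0,0],
    [0,0,0]
  ],
  "twist": [1,1,0,0]
}}

```text
t: 25.25
eef_pos: [0.5584, 0.2107, 0.0741]
ee_rot: [-3.141, -0.0, -0.924]
force: [4.0, -0.0, 0.9]
width: 0.012
gripper_force: 15.0
```

```bash
python3 -c "
from h import *
avg(6)"
```

```text
avgF [ 4.28  1.25  0.96  1.58 -4.18 -0.95  0.03] sd 0.18
t 25.5 p [0.5584 0.2107 0.0742] yaw -0.927 F [5.34 1.62 1.11] Ftool [ 1.91 -5.25 -1.11] M [ 0.552 -1.639  0.003] w 0.0118 g 15.0
```

Call:
{"name": "play_rows", "arguments": {
  "travel": [
    [0.01,-0.03,0],
    [0,-0.025,0],
    [0,-0.025,0],
    [0,0,0],
    [0,0,0]
  ],
  "twist": [0,0.8,0.8,0,0]
}}

```text
t: 26.12
eef_pos: [0.5594, 0.2113, 0.0738]
ee_rot: [3.141, 0.0, -1.166]
force: [0.6, 1.7, 2.3]
width: 0.0119
gripper_force: 15.0
```

```bash
python3 -c "
from h import *
avg(6)"
```

```text
avgF [ 0.48  2.25  2.42 -1.88 -1.32 -2.42  0.03] sd 0.29
t 26.38 p [0.5594 0.2113 0.0738] yaw -1.168 F [0.39 2.16 2.89] Ftool [-1.83 -1.2  -2.9 ] M [0.893 0.059 0.07 ] w 0.0122 g 15.0
```

Call:
{"name": "play_rows", "arguments": {
  "travel": [
    [-0.008,-0.02,0],
    [0,0,0],
    [0,0,0]
  ],
  "twist": [0.5,0,0]
}}

```text
t: 26.75
eef_pos: [0.5597, 0.2115, 0.0738]
ee_rot: [3.141, -0.0, -1.242]
force: [-0.5, 0.9, 2.7]
width: 0.0119
gripper_force: 15.0
```

```bash
python3 -c "
from h import *
avg(8)"
```

```text
avgF [-0.97  1.1   2.85 -1.35  0.57 -2.85 -0.01] sd 0.54
t 27.1 p [0.5597 0.2115 0.0737] yaw -1.243 F [-2.03  0.65  2.05] Ftool [-1.27  1.71 -2.04] M [0.287 0.651 0.016] w 0.012 g 15.0
```

Call:
{"name": "play_rows", "arguments": {
  "travel": [
    [-0.006,-0.01,0],
    [0,0,0],
    [0,0,0]
  ],
  "twist": [0.5,0,0]
}}

```text
t: 27.48
eef_pos: [0.56, 0.2116, 0.0738]
ee_rot: [3.141, -0.0, -1.317]
force: [-0.6, -0.6, 2.4]
width: 0.0118
gripper_force: 15.0
```

```bash
python3 -c "
from h import *
avg(8)"
```

```text
avgF [-0.92 -1.03  1.75  0.77  1.15 -1.74 -0.03] sd 0.45
t 27.82 p [0.56   0.2116 0.0738] yaw -1.318 F [-0.6  -1.58  2.04] Ftool [ 1.38  0.98 -2.04] M [-0.733  0.459  0.017] w 0.0117 g 15.0
```

Call:
{"name": "play_rows", "arguments": {
  "travel": [
    [0,-0.01,0],
    [0,-0.018,0],
    [0,0,0],
    [0,0,0]
  ],
  "twist": [0.6,0.6,0,0]
}}

```text
t: 28.32
eef_pos: [0.5608, 0.2118, 0.0738]
ee_rot: [3.141, -0.0, -1.496]
force: [-1.3, -3.2, 1.6]
width: 0.0119
gripper_force: 15.0
```

```bash
python3 -c "
from h import *
avg(8)"
```

```text
avgF [-0.97 -3.04  1.33  2.96  1.19 -1.33  0.  ] sd 0.64
t 28.68 p [0.5608 0.2118 0.0738] yaw -1.498 F [-1.01 -3.74  1.55] Ftool [ 3.66  1.28 -1.55] M [-1.489  0.419  0.008] w 0.012 g 15.0
```

Call:
{"name": "play_rows", "arguments": {
  "travel": [
    [0.02,-0.01,0],
    [0,-0.015,0],
    [0,0,0],
    [0,0,0]
  ],
  "twist": [0.6,0.6,0,0]
}}

```text
t: 29.18
eef_pos: [0.5615, 0.2117, 0.0739]
ee_rot: [3.141, 0.0, -1.676]
force: [-1.7, -1.6, 1.7]
width: 0.012
gripper_force: 15.0
```

```bash
python3 -c "
from h import *
avg(8)"
```

```text
avgF [-2.5  -2.    1.79  2.26  2.28 -1.79 -0.02] sd 0.42
t 29.52 p [0.5615 0.2117 0.0739] yaw -1.678 F [-3.02 -2.37  2.16] Ftool [ 2.68  2.75 -2.16] M [-0.658  1.096 -0.018] w 0.0117 g 15.0
```

Call:
{"name": "play_rows", "arguments": {
  "travel": [
    [0.015,0,0],
    [0,-0.008,0],
    [0,0,0],
    [0,0,0]
  ],
  "twist": [0.6,0.6,0,0]
}}

```text
t: 30.02
eef_pos: [0.5622, 0.2115, 0.0742]
ee_rot: [-3.141, 0.001, -1.856]
force: [-0.7, -1.8, 2.9]
width: 0.0118
gripper_force: 15.0
```

```bash
python3 -c "
from h import *
avg(8)"
```

```text
avgF [-0.06 -1.12  2.9   1.09 -0.26 -2.9  -0.02] sd 0.42
t 30.38 p [0.5622 0.2115 0.0741] yaw -1.858 F [ 0.24 -0.72  2.18] Ftool [ 0.62 -0.44 -2.18] M [-0.375 -0.094  0.009] w 0.012 g 15.0
```

Call:
{"name": "play_rows", "arguments": {
  "travel": [
    [0,-0.014,0],
    [0,0,0],
    [0,0,0]
  ],
  "twist": [0.6,0,0]
}}

```text
t: 30.75
eef_pos: [0.5625, 0.2113, 0.0742]
ee_rot: [-3.141, 0.001, -1.946]
force: [0.3, -1.2, 4.6]
width: 0.0118
gripper_force: 15.0
```

```bash
python3 -c "
from h import *
avg(10)"
```

```text
avgF [ 1.56 -0.47  4.43 -0.14 -1.63 -4.43 -0.01] sd 0.24
t 31.2 p [0.5625 0.2114 0.0741] yaw -1.948 F [2.13 0.03 4.44] Ftool [-0.81 -1.97 -4.44] M [-0.295 -0.84   0.064] w 0.0116 g 15.0
```

Call:
{"name": "play_rows", "arguments": {
  "travel": [
    [0,-0.02,0],
    [0,0,0],
    [0,0,0]
  ],
  "twist": [0.35,0,0]
}}

```text
t: 31.58
eef_pos: [0.5627, 0.2112, 0.0741]
ee_rot: [-3.141, 0.001, -2.001]
force: [1.9, 0.1, 4.8]
width: 0.0117
gripper_force: 15.0
```

```bash
python3 -c "
from h import *
avg(10)"
```

```text
avgF [ 1.26  0.16  5.15 -0.67 -1.08 -5.15 -0.03] sd 0.37
t 32.02 p [0.5627 0.2112 0.0741] yaw -2.0 F [1.16 0.36 4.85] Ftool [-0.81 -0.91 -4.85] M [-0.017 -0.353 -0.007] w 0.0118 g 15.0
```

Call:
{"name": "play_rows", "arguments": {
  "travel": [
    [-0.005,-0.008,0],
    [0,0,0]
  ],
  "twist": [0,0]
}}

```text
t: 32.28
eef_pos: [0.5628, 0.2112, 0.0741]
ee_rot: [3.142, 0.0, -2.001]
force: [-0.2, 0.4, 5.9]
width: 0.0116
gripper_force: 15.0
```

Call:
{"name": "play_rows", "arguments": {
  "travel": [
    [0,0,0],
    [0,0,0],
    [0,0,-0.2],
    [0,0,-0.6],
    [0,0,-1],
    [0,0,-1],
    [0,0,-1],
    [0,0,-1]
  ],
  "twist": [0,0,0,0,0,0,0,0],
  "fingers": 0.5
}}

```text
t: 33.28
eef_pos: [0.5629, 0.211, 0.1961]
ee_rot: [-3.141, 0.001, -2.001]
force: [1.1, -0.5, 0.3]
width: 0.0437
gripper_force: 0.0
```

Call:
{"name": "play_rows", "arguments": {
  "travel": [
    [0,0,-1],
    [0,0,-0.6],
    [0,0,0],
    [0,0,0]
  ],
  "twist": [0,0,0,0]
}}

```text
t: 33.78
eef_pos: [0.5623, 0.2107, 0.233]
ee_rot: [3.141, -0.001, -2.001]
force: [-0.1, -0.4, -0.1]
width: 0.0438
gripper_force: 0.0
```

Run:
```python
from h import *
st(); f=imaging.grab_frame("scene"); cv2.imwrite("pics/g.png",cv2.resize(f["pixels"][90:290,120:420,::-1],None,fx=2.6,fy=2.6))
```

```text
t 33.77 p [0.5623 0.2107 0.233 ] yaw -2.001 F [-0.07 -0.35 -0.11] Ftool [ 0.35 -0.08  0.11] M [ 0.066  0.054 -0.016] w 0.0438 g 0.0
```

View pics/g.png

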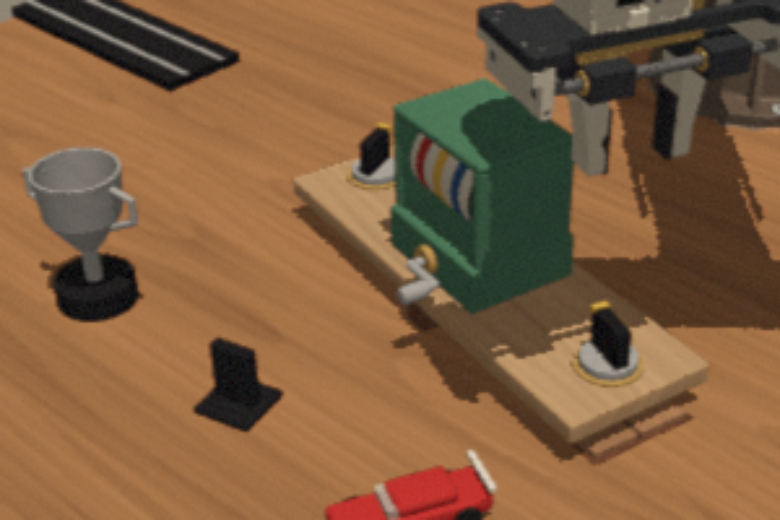

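The board is standing as before, both bars are turned (right yellow mark near (383,127), left near (601,305)), the other things are untouched and the gripper is clear.

```bash
python3 -c "
from station import arm
print(arm.job_done())"
```

```text
the job is handed in; nothing more can be done
None
```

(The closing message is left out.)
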